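Click the colour wheel round to the sample's colour

ROBOT

A 7-joint arm with a two-finger parallel gripper is mounted at the origin on a cart in front of the work surface, level with it; the furniture and walls round the work are solid. World frame = base frame: x ahead of the robot, y to its left, z up, the work surface at z = 0. Lengths are in mm, angles in degrees, forces in N, time in s.
With the tool pointing down it reaches from about 400 to 850 mm from the base axis. Payload 4.4 kg.
Tool frame: the origin (TCP) lies midway between the tips of the shut fingers; the grasp point (between the pads) lies 19 mm behind it (robot.pinch_z is the distance from the TCP to the grasp point, in mm); z points along the fingers, x is the direction in which the jaws open and shut, and the axes are right-handed (so a half turn about z gives the same grasp; the last joint's range is limited). The gripper opens to 94 mm and grips with 3 to 60 N. Pads are 16 mm wide; open, the fingers measure 119 mm over their backs; the gripper's body (75 mm by 177 mm) begins 78 mm behind the grasp point.
Start: joints at [69.339, 36.005, 2.206, 86.941, -1.547, 57.084, -1.146], TCP at [188.885, -621.965, 205.478] pointing down, gripper open.
Joint ranges: [-175.42, 175.42], [-21.48, 121.26], [-71.46, 75.88], [10.55, 141.38], [-63.04, 243.04], [13.31, 113.54], [-168.57, 168.57]. Speed limits (degrees/s): [147.25, 147.25, 180, 180, 180, 180, 180].

INTERFACE

Orientations are given as a 3x3 rotation matrix whose columns are the frame's x, y, z axes.
In Python, from plant import robot gives the robot as it stands. The module is installed in compiled form; this text tells all that it offers.
- The arm moves only by the shell command python3 -m inch 'ROWS' [FORCE]. ROWS is JSON, a list that holds one entry, the list of rows, each a list of 7 numbers: the turn, a rotation vector about the tool's x, y, z in degrees, then the shift along the tool's x, y, z in mm, then the finger opening in mm, from 0 to 94. In form: [[[rx, ry, rz, x, y, z, grip], ...]]. A call has 1 to 12 rows; each row shifts and turns the commanded pose from where the row before left it, along the tool's axes as they then stand; what a row does not reach is not made up. A row lasts 1/8 s, in which the tool goes at most 62.5 mm and 10.7 degrees, less where a joint would pass 70% of its speed; a pose out of reach is approached as far as the arm can. A call with a gripper value outside its range is refused whole. The fingers move at their own pace and stop on an object; FORCE is the grip in N (left out, the last holds). Time passes only in rows, so rows that do not move let the fingers close. It gives the time, the measured TCP pose, the force and the opening at its end, in the units of the state.
- robot.get_state(): the state, without advancing time (a new reading comes with each control period).
- robot.snapshot(name): name is "scene" or "top" or "wrist"; returns the picture (384x512x3 uint8, red, green, blue); there is no depth.
- robot.calibration(name): a dict with "fx", "fy", "cx", "cy" (pixels), "rvec" (rotation vector, rad) and "tvec" (3), from world to camera coordinates, as OpenCV has them. Camera axes: x right, y down, z forward; pixel columns grow to the right and rows downward; lengths in mm; the calibration is good to about 2 mm. A picture is of the moment at which its call begins: read the wrist's pose just before it. calibration takes no time and is no camera call; for the wrist camera it gives the pose at the moment of the call.
- robot.hand_in(): hands the job in, once; it reports no verdict.
The state is a dict: "time_s": time; "joint_positions": joint angles; "qd": joint speeds; "joint_efforts": joint torques, N m; "eef_pos": TCP position; "ee_rot": TCP orientation; "contact_force": force on the tool from outside, world axes, zero at the start; "torque": the same for the moment, N m; "gripper_width": finger opening in mm.
Only numpy, scipy, OpenCV 4.12 (cv2) and the standard library are available. Lean on these libraries where they do the work, as an engineer would, in place of code of your own. Each camera call takes 0.05 s, during which the arm holds its last target. There are 200 camera calls.

TASK

One piece of coloured glass lies as the sample inside the flat black ring. With a fingertip, flick the fins of the six-finned colour wheel forward, the way the white arrow points (over the top, away from you), click by click until the fin of the sample's colour stands upright at the black index lines, clicked home and at rest. Stop at that click without running past it, push gently, and leave the glass pieces, ring, marker and nippers lying where they are.

Things in the scene. Friction and masses are not known exactly. Their poses are not given: they have to be found in the camera images.
- indexer: Fixed indexer: grey base plate 130 x 116 x 8 mm, origin at the centre of its underside; +x = forward, as the white arrow on its black box points (roughly away from the robot), +y = towards the black box. Aluminium cheeks beside the wheel: y = 22 to 30 mm either side, tops 78 mm above the worktop, black index lines at x = 0. Black box: y = 30 to 52 mm, x = +-36 mm, top 82 mm up.
- wheel_axle (a point): Centre of the wheel on its axle, 66 mm above the worktop, at x = y = 0 of the indexer, axes as the indexer; the wheel turns about y. Hub radius 22 mm; six fins 60 degrees apart, 36 mm wide along y, 7 mm thick with a 10 mm round bead at the tip, reach out to 55 mm radius. Clicked home, the fins next to the upright one lean 60 degrees to either side, their tips at most 98 mm above the worktop.
- index_point (a point): Where the tip of the upright fin stands, 121 mm above the worktop straight over the axle; axes as the indexer. A fingertip whose lower end stays 22 mm or less below this point touches only the upright fin; moved straight forward (+x) it carries that fin on and slides over it before a second click begins. A push that ends with the finger's front face 30 to 40 mm past this point gives one click.
- colour_wheel (a joint): Wheel angle, rad; grows as the top moves forward. Rests (clicks) at multiples of 60 degrees. Upright fin by value: -1.047, 0 and 1.047 white, 2.094 red, 3.142 yellow, 4.189 blue. Starts on white, -1.047 or 0 (seldom balanced between). Leaving a click takes a few N at the fin; past half a click (30 degrees) it snaps on to the next by itself in about 0.3 s; let go before, it springs back.
- sample_ring: Flat black rubber ring lying on the worktop, 94 mm outside and 76 mm inside diameter, 12 mm high, loose; origin at its centre, underside. The glass piece inside it is the sample.
- red_tile: Piece of red glass, 37 x 41 x 10 mm, loose; origin at the centre of its underside.
- yellow_tile: Piece of ochre yellow glass, 33 x 30 x 11 mm, loose; origin at the centre of its underside.
- blue_tile: Piece of dark blue glass, 37 x 36 x 10 mm, loose; origin at the centre of its underside.
- marker: Red and white marker pen lying flat, 17 x 135 x 16 mm, loose bystander; origin at the centre of its underside, its length along its y axis.
- nippers: Nippers with red handles lying flat to the right, 60 x 189 x 15 mm, loose bystander; origin at the centre of its underside.

How it is judged:
By the outcome, as a careful person would: the job done as asked, in the order asked, and still so for the second after the job is handed in, with the robot touching nothing.
It also fails if it takes over 61 s, if anything falls off the work surface, if the arm or the gripper's body presses on something with over 40 N, if the wrist force passes 120 N, or if a joint passes its speed limit or range.

## Working session

There is one attempt and no reset: what is moved stays moved. The work goes in short steps, Python scripts to look and compute and a shell command to move; the robot and the scene stay as the last step left them, time stands still between calls to the robot, and variables do not carry over. Pictures are saved under pics/ and viewed, about 8 in all and at most 12, crops included, and the job is handed in when it is done.

```bash
mkdir -p pics; python3 - <<'E'
from plant import robot
import cv2
for n in("scene","top"):
    cv2.imwrite(f"pics/{n}0.png",cv2.resize(robot.snapshot(n)[:,:,::-1],(800,600),interpolation=cv2.INTER_CUBIC))
    print(robot.calibration(n))
s=robot.get_state();print(s["time_s"],s["eef_pos"],s["ee_rot"],s["gripper_width"])
E
```

```text
{'fx': 447.7883294787843, 'fy': 447.7883294787843, 'cx': 248.20729069588515, 'cy': 189.84841817273315, 'rvec': array([ 1.15897627, -2.32878672,  1.00523706]), 'tvec': array([206.93527847, 382.70297503, 898.88642879])}
{'fx': 389.7410330872559, 'fy': 389.7410330872559, 'cx': 253.48671596390227, 'cy': 193.78631627294467, 'rvec': array([ 2.16298341, -2.04898461,  0.22776413]), 'tvec': array([ -89.76818729,  472.75927373, 1060.50539091])}
0.1 [ 188.71974769 -621.39726264  204.6593805 ] [[ 2.90516235e-01 -9.56869938e-01 -4.89999356e-04]
 [-9.56868605e-01 -2.90516648e-01  1.59715978e-03]
 [-1.67062715e-03  4.86415473e-06 -9.99998604e-01]] 93.87747019086984
```

View pics/scene0.png

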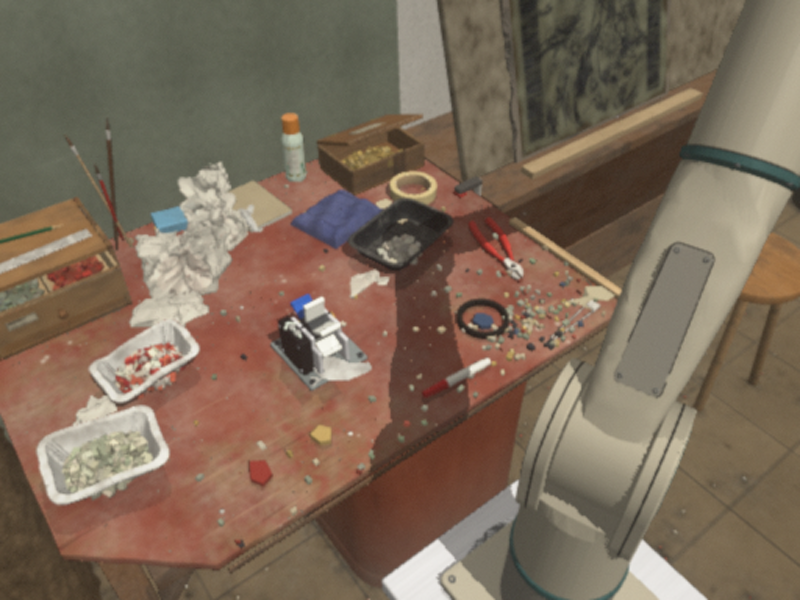

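View pics/top0.png

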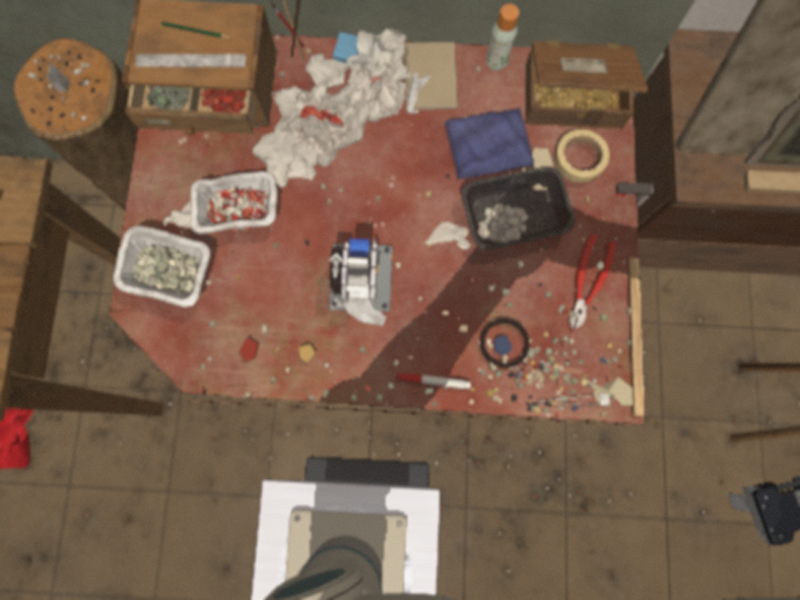

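The scene and top pictures both show the blue glass inside the ring (top pixel 503,343), so blue is the target. The indexer is at about top (360,280), with the blue fin on its far side. Next I'll crop in closer.

```bash
cat > h.py <<'E'
import cv2,numpy as np
from plant import robot
def proj(n,P,c=None):
    c=c or robot.calibration(n)
    K=np.array([[c["fx"],0,c["cx"]],[0,c["fy"],c["cy"]],[0,0,1]])
    return cv2.projectPoints(np.array(P,float).reshape(-1,3),c["rvec"],c["tvec"],K,None)[0][:,0]
def back(n,uv,z,c=None):
    c=c or robot.calibration(n);R=cv2.Rodrigues(c["rvec"])[0];o=-R.T@c["tvec"]
    d=R.T@np.array([(uv[0]-c["cx"])/c["fx"],(uv[1]-c["cy"])/c["fy"],1]);return o+d*(z-o[2])/d[2]
E
python3 - <<'E'
from h import *
a=cv2.imread("pics/top0.png");b=cv2.imread("pics/scene0.png")
a=cv2.resize(a[225:335,310:410],(400,440),interpolation=cv2.INTER_CUBIC)
b=cv2.resize(b[285:395,265:375-10],(400,440),interpolation=cv2.INTER_CUBIC)
cv2.imwrite("pics/crop.png",np.hstack([a,b]))
E
```

```text
(no output)
```

View pics/crop.png

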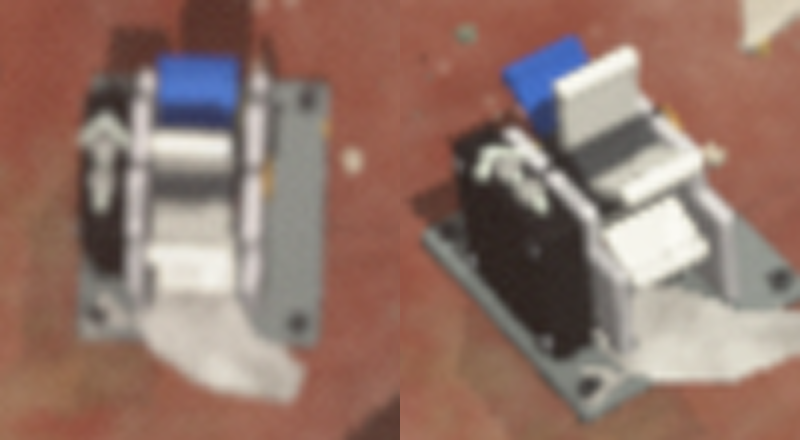

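The crop shows a white fin upright, blue leaning forward and white behind. So the wheel is at -1.047 and blue needs 5 clicks. Plate corners in the crop are at (328,82), (317,343), (78,340) and (92,75).

```bash
python3 - <<'E'
from h import *
C=[(328,82),(317,343),(78,340),(92,75)]
m=lambda c:((310+c[0]/4)*.64,(225+c[1]/4)*.64)
P=np.array([back("top",m(c),8) for c in C]);print(P.round(1))
for i in range(4):print(np.linalg.norm(P[i]-P[i-1]).round(1))
print("centre",P.mean(0))
fw=(P[0]+P[3]-P[1]-P[2]);le=(P[3]+P[2]-P[0]-P[1]);print(np.degrees(np.arctan2(fw[1],fw[0])),np.degrees(np.arctan2(-le[0],le[1])))
for z,px in ((121,(190,140)),):print("upright tip approx",back("top",m(px),z))
m2=lambda c:((265+c[0]/4)*.64,(285+c[1]/4)*.64)
print("tip scene",back("scene",m2((197,66)),121), "ring",back("top",(503*.64,343*.64),5))
E
python3 -m inch '[[[0,0,0,0,0,-62,0],[0,0,0,0,0,-30,0]]]' 20
```

```text
[[599.7 -49.8   8. ]
 [470.4 -51.7   8. ]
 [465.6  61.3   8. ]
 [596.9  64.7   8. ]]
114.5
129.3
113.1
131.3
centre [533.13965959   6.13837496   8.        ]
1.1503919957227302 1.8855744368662093
upright tip approx [533.938846    6.3758283 121.       ]
tip scene [528.80886276   7.05430621 121.        ] ring [ 420.88844978 -268.47816292    5.        ]
time_s: 0.35
eef_pos: [189.1, -622.8, 300.0]
ee_rot: [[0.29, -0.957, 0.001], [-0.957, -0.29, -0.003], [0.003, -0.0, -1.0]]
contact_force: [-0.0, -0.9, 0.1]
gripper_width: 77.3
```

```bash
python3 -m inch '[[[0,0,8,0,-40,0,0],[0,0,7.5,0,-40,0,0],[0,0,0,-45,-35,0,0],[0,0,0,-45,-35,0,0],[0,0,0,-45,-35,0,0],[0,0,0,-45,-25,0,0],[0,0,0,-45,-20,0,0],[0,0,0,-45,-10,0,0],[0,0,0,-45,0,0,0],[0,0,0,-45,0,0,0],[0,0,0,-45,0,0,0],[0,0,0,-45,0,0,0]]]' 20 && python3 -m inch '[[[0,0,0,-45,0,0,0],[0,0,0,-45,0,0,0],[0,0,0,-45,0,0,0],[0,0,0,-25,0,0,0],[0,0,0,0,0,0,0],[0,0,0,0,0,0,0]]]'
```

```text
time_s: 1.85
eef_pos: [415.3, -148.9, 297.3]
ee_rot: [[0.024, -1.0, -0.0], [-1.0, -0.024, 0.0], [-0.0, 0.0, -1.0]]
contact_force: [0.5, 0.0, -0.2]
gripper_width: 0.6
time_s: 2.6
eef_pos: [411.7, 8.4, 297.3]
ee_rot: [[0.023, -1.0, -0.0], [-1.0, -0.023, -0.001], [0.001, 0.0, -1.0]]
contact_force: [0.5, 0.5, 0.1]
gripper_width: -0.1
```

```bash
python3 -m inch '[[[0,0,0,1,-20,40,0],[0,0,0,1,-20,40,0],[0,0,0,1,-20,40,0],[0,0,0,1,-20,32,0],[0,0,0,0,0,0,0],[0,0,0,0,0,0,0]]]' && python3 - <<'E'
from h import *
s=robot.get_state();print(s["eef_pos"])
ims=[]
c=robot.calibration("wrist");w=robot.snapshot("wrist")[:,:,::-1].copy()
t=robot.snapshot("scene")[:,:,::-1][150:270,150:270]
print(proj("wrist",[[532.5,6.5,121],[532.5,6.5,66]],c))
ims=[cv2.resize(w,(400,300)),cv2.resize(t,(400,400),interpolation=cv2.INTER_CUBIC)[:300] ]
cv2.imwrite("pics/w1.png",np.hstack(ims))
E
```

```text
time_s: 3.35
eef_pos: [491.6, 6.5, 146.1]
ee_rot: [[0.023, -1.0, -0.0], [-1.0, -0.023, -0.0], [0.0, 0.0, -1.0]]
contact_force: [-0.2, 0.3, 0.8]
gripper_width: 0.3
[491.57432208   6.49920323 146.10938369]
[[254.72146104 164.94346089]
 [254.46064012 154.20260647]]
```

View pics/w1.png

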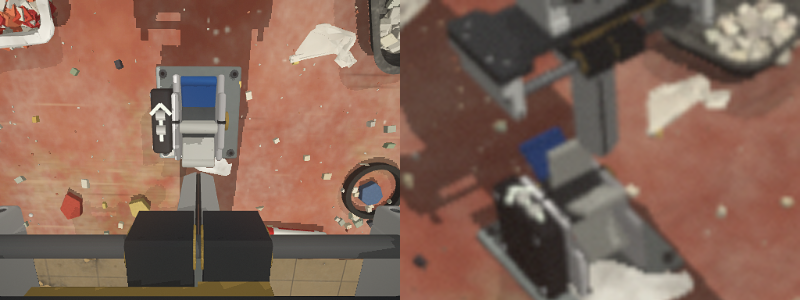

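The wrist view puts the upright fin tip at (199,127) half scale, about 2 px from the predicted spot. Blue still leans forward and the closed finger is in line behind the upright fin. Now down, and the first flick.

```bash
python3 -m inch '[[[0,0,0,0,0,20,0],[0,0,0,0,0,15,0],[0,0,0,0,0,8,0],[0,0,0,0,0,0,0],[0,0,0,0,0,0,0]]]' && python3 -m inch '[[[0,0,0,0,-6,0,0],[0,0,0,0,-6,0,0],[0,0,0,0,-6,0,0],[0,0,0,0,-6,0,0],[0,0,0,0,-6,0,0],[0,0,0,0,-6,0,0]]]' && python3 -m inch '[[[0,0,0,0,-6,0,0],[0,0,0,0,-6,0,0],[0,0,0,0,-6,0,0],[0,0,0,0,-6,0,0],[0,0,0,0,-6,0,0],[0,0,0,0,0,0,0],[0,0,0,0,0,0,0],[0,0,0,0,0,0,0]]]' && python3 - <<'E'
from h import *
s=robot.get_state();print(s["eef_pos"])
w=robot.snapshot("wrist")[:,:,::-1].copy()
t=robot.snapshot("scene")[:,:,::-1][150:270,150:270]
cv2.imwrite("pics/w2.png",np.hstack([cv2.resize(w,(400,300)),cv2.resize(t,(400,400),interpolation=cv2.INTER_CUBIC)[:300]]))
E
```

```text
time_s: 4.08
eef_pos: [492.4, 7.5, 103.2]
ee_rot: [[0.024, -1.0, 0.001], [-1.0, -0.024, 0.0], [-0.0, -0.001, -1.0]]
contact_force: [-0.6, -1.1, -0.8]
gripper_width: 0.5
time_s: 4.82
eef_pos: [527.1, 8.3, 102.2]
ee_rot: [[0.024, -1.0, -0.002], [-1.0, -0.024, -0.0], [0.0, 0.002, -1.0]]
contact_force: [-1.9, -0.6, 0.2]
gripper_width: 0.6
time_s: 5.82
eef_pos: [557.6, 9.1, 102.5]
ee_rot: [[0.024, -1.0, -0.0], [-1.0, -0.024, -0.0], [0.0, 0.0, -1.0]]
contact_force: [0.7, -0.4, 0.6]
gripper_width: 0.3
[557.63536374   9.06280986 102.50246853]
```

View pics/w2.png

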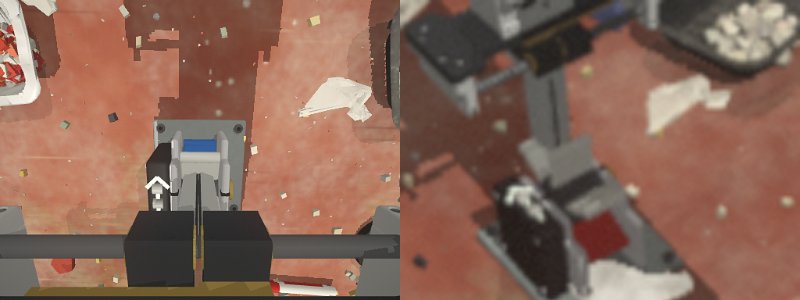

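One click done, at value 0. White is upright, white leans forward with blue beyond it, and red is two fins behind. Wait for blue takes four more clicks, so I'll repeat the same stroke and check after the third one.

```bash
python3 -m inch '[[[0,0,0,0,0,-20,0],[0,0,0,0,0,-25,0],[0,0,0,1,22,0,0],[0,0,0,1,22,0,0],[0,0,0,0,22,0,0],[0,0,0,0,0,0,0],[0,0,0,0,0,20,0],[0,0,0,0,0,15,0],[0,0,0,0,0,10,0],[0,0,0,0,0,0,0],[0,0,0,0,0,0,0]]]' && python3 -m inch '[[[0,0,0,0,-6,0,0],[0,0,0,0,-6,0,0],[0,0,0,0,-6,0,0],[0,0,0,0,-6,0,0],[0,0,0,0,-6,0,0],[0,0,0,0,-6,0,0],[0,0,0,0,-6,0,0],[0,0,0,0,-6,0,0],[0,0,0,0,-6,0,0],[0,0,0,0,-6,0,0],[0,0,0,0,-6,0,0],[0,0,0,0,0,0,0]]]' && python3 -m inch '[[[0,0,0,0,0,0,0],[0,0,0,0,0,0,0],[0,0,0,0,0,-20,0],[0,0,0,0,0,-25,0],[0,0,0,0,22,0,0],[0,0,0,0,22,0,0],[0,0,0,0,22,0,0],[0,0,0,0,0,0,0]]]'; python3 - <<'E'
from h import *
w=robot.snapshot("wrist")[:,:,::-1].copy()
t=robot.snapshot("scene")[:,:,::-1][150:270,150:270]
cv2.imwrite("pics/w3.png",np.hstack([cv2.resize(w,(400,300)),cv2.resize(t,(400,400),interpolation=cv2.INTER_CUBIC)[:300]]))
E
```

```text
time_s: 7.3
eef_pos: [492.6, 5.5, 102.8]
ee_rot: [[0.024, -1.0, 0.001], [-1.0, -0.024, 0.0], [-0.0, -0.001, -1.0]]
contact_force: [0.1, -0.5, 0.1]
gripper_width: 1.2
time_s: 8.8
eef_pos: [558.7, 7.1, 102.6]
ee_rot: [[0.024, -1.0, 0.001], [-1.0, -0.024, 0.0], [-0.0, -0.001, -1.0]]
contact_force: [-0.5, 0.4, -0.1]
gripper_width: 0.1
time_s: 9.8
eef_pos: [490.6, 5.3, 147.7]
ee_rot: [[0.024, -1.0, -0.001], [-1.0, -0.024, -0.0], [0.0, 0.001, -1.0]]
contact_force: [0.6, 1.2, 1.2]
gripper_width: 0.4
```

View pics/w3.png

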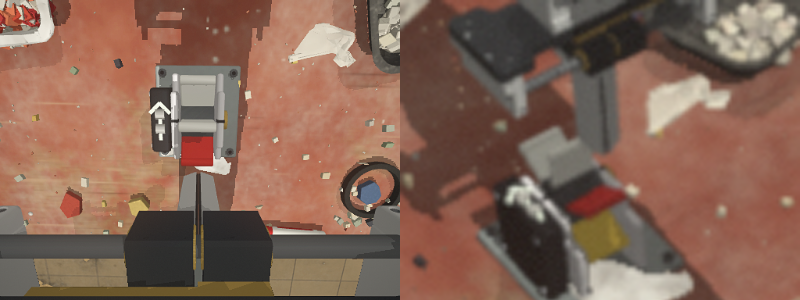

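Two clicks done, at 1.047. White is upright at wrist (199,127), red leans behind it and yellow comes after. Next are clicks 3 and 4, then a check.

```bash
python3 -m inch '[[[0,0,0,0,0,20,0],[0,0,0,0,0,15,0],[0,0,0,0,0,10,0],[0,0,0,0,0,0,0],[0,0,0,0,0,0,0]]]' && python3 -m inch '[[[0,0,0,0,-6,0,0],[0,0,0,0,-6,0,0],[0,0,0,0,-6,0,0],[0,0,0,0,-6,0,0],[0,0,0,0,-6,0,0],[0,0,0,0,-6,0,0],[0,0,0,0,-6,0,0],[0,0,0,0,-6,0,0],[0,0,0,0,-6,0,0],[0,0,0,0,-6,0,0],[0,0,0,0,-6,0,0],[0,0,0,0,0,0,0]]]' && python3 -m inch '[[[0,0,0,0,0,0,0],[0,0,0,0,0,0,0],[0,0,0,0,0,-20,0],[0,0,0,0,0,-25,0],[0,0,0,0,22,0,0],[0,0,0,0,22,0,0],[0,0,0,0,22,0,0],[0,0,0,0,0,0,0],[0,0,0,0,0,20,0],[0,0,0,0,0,15,0],[0,0,0,0,0,10,0],[0,0,0,0,0,0,0]]]' && python3 - <<'E'
from h import *
w=robot.snapshot("wrist")[:,:,::-1].copy()
t=robot.snapshot("scene")[:,:,::-1][150:270,150:270]
cv2.imwrite("pics/w4.png",np.hstack([cv2.resize(w,(400,300)),cv2.resize(t,(400,400),interpolation=cv2.INTER_CUBIC)[:300]]))
E
python3 -m inch '[[[0,0,0,0,-6,0,0],[0,0,0,0,-6,0,0],[0,0,0,0,-6,0,0],[0,0,0,0,-6,0,0],[0,0,0,0,-6,0,0],[0,0,0,0,-6,0,0],[0,0,0,0,-6,0,0],[0,0,0,0,-6,0,0],[0,0,0,0,-6,0,0],[0,0,0,0,-6,0,0],[0,0,0,0,-6,0,0],[0,0,0,0,0,0,0]]]' && python3 -m inch '[[[0,0,0,0,0,0,0],[0,0,0,0,0,0,0],[0,0,0,0,0,-20,0],[0,0,0,0,0,-25,0],[0,0,0,0,22,0,0],[0,0,0,0,22,0,0],[0,0,0,0,22,0,0],[0,0,0,0,0,0,0]]]'; python3 - <<'E'
from h import *
w=robot.snapshot("wrist")[:,:,::-1].copy()
t=robot.snapshot("scene")[:,:,::-1][150:270,150:270]
cv2.imwrite("pics/w5.png",np.vstack([cv2.imread("pics/w4.png"),np.hstack([cv2.resize(w,(400,300)),cv2.resize(t,(400,400),interpolation=cv2.INTER_CUBIC)[:300]])]))
E
```

```text
time_s: 10.52
eef_pos: [492.6, 5.5, 102.8]
ee_rot: [[0.024, -1.0, 0.001], [-1.0, -0.024, 0.0], [-0.0, -0.001, -1.0]]
contact_force: [0.3, -0.2, -0.3]
gripper_width: 0.3
time_s: 12.02
eef_pos: [558.7, 7.2, 102.6]
ee_rot: [[0.024, -1.0, 0.001], [-1.0, -0.024, 0.0], [-0.0, -0.001, -1.0]]
contact_force: [-0.0, 0.5, -1.7]
gripper_width: 0.8
time_s: 13.52
eef_pos: [492.2, 5.5, 101.9]
ee_rot: [[0.024, -1.0, -0.001], [-1.0, -0.024, -0.0], [0.0, 0.001, -1.0]]
contact_force: [-0.1, -0.2, 0.6]
gripper_width: 0.5
time_s: 15.12
eef_pos: [558.7, 7.1, 102.5]
ee_rot: [[0.024, -1.0, 0.001], [-1.0, -0.024, 0.0], [-0.0, -0.001, -1.0]]
contact_force: [-0.9, 0.3, -0.1]
gripper_width: 0.6
time_s: 16.12
eef_pos: [490.6, 5.3, 147.7]
ee_rot: [[0.024, -1.0, -0.001], [-1.0, -0.024, -0.0], [0.0, 0.001, -1.0]]
contact_force: [0.5, 0.1, 0.5]
gripper_width: 0.5
```

View pics/w5.png

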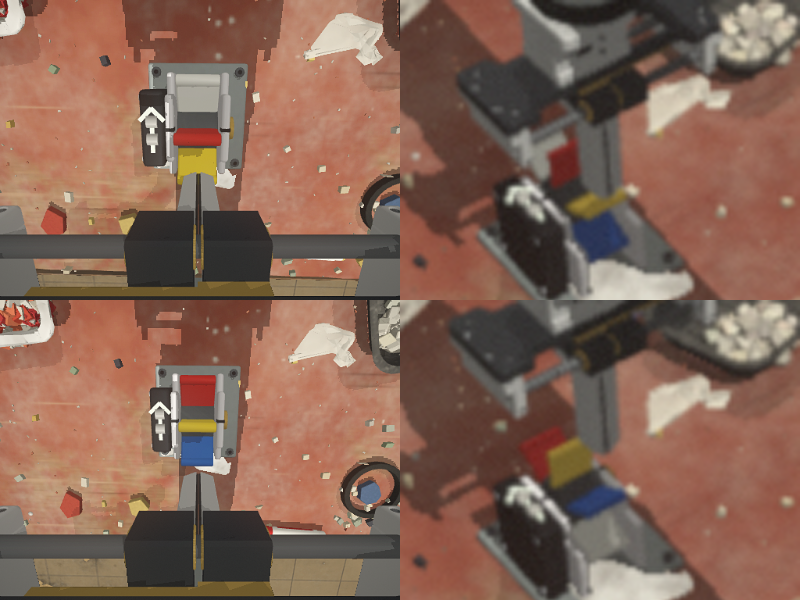

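After click 3 red was upright. After click 4 yellow is upright (wrist 198,427), with blue leaning behind. One last click, then lift well clear.

```bash
python3 -m inch '[[[0,0,0,0,0,20,0],[0,0,0,0,0,15,0],[0,0,0,0,0,10,0],[0,0,0,0,0,0,0],[0,0,0,0,0,0,0]]]' && python3 -m inch '[[[0,0,0,0,-6,0,0],[0,0,0,0,-6,0,0],[0,0,0,0,-6,0,0],[0,0,0,0,-6,0,0],[0,0,0,0,-6,0,0],[0,0,0,0,-6,0,0],[0,0,0,0,-6,0,0],[0,0,0,0,-6,0,0],[0,0,0,0,-6,0,0],[0,0,0,0,-6,0,0],[0,0,0,0,-6,0,0],[0,0,0,0,0,0,0]]]' && python3 -m inch '[[[0,0,0,0,0,0,0],[0,0,0,0,0,0,0],[0,0,0,0,0,-20,0],[0,0,0,0,0,-30,0],[0,0,0,0,22,-20,0],[0,0,0,0,22,-20,0],[0,0,0,0,22,0,0],[0,0,0,0,0,0,0],[0,0,0,0,0,0,0],[0,0,0,0,0,0,0],[0,0,0,0,0,0,0]]]'; python3 - <<'E'
from h import *
w=robot.snapshot("wrist")[:,:,::-1].copy()
t=robot.snapshot("scene")[:,:,::-1][150:270,150:270]
cv2.imwrite("pics/w6.png",np.hstack([cv2.resize(w,(400,300)),cv2.resize(t,(400,400),interpolation=cv2.INTER_CUBIC)[:300]]))
a=cv2.imread("pics/top0.png");b=cv2.resize(robot.snapshot("top")[:,:,::-1],(800,600),interpolation=cv2.INTER_CUBIC)
for n,(x0,y0,x1,y1) in dict(ring_nip=(470,230,630,380),pen=(385,365,480,400),tiles=(230,325,325,370)).items():
    print(n,cv2.absdiff(a,b)[y0:y1,x0:x1].mean())
v=np.hstack([a[225:400,230:630],b[225:400,230:630]])
cv2.imwrite("pics/w7.png",np.vstack([cv2.imread("pics/w6.png"),v]))
E
```

```text
time_s: 16.85
eef_pos: [492.6, 5.5, 102.8]
ee_rot: [[0.024, -1.0, 0.001], [-1.0, -0.024, 0.0], [-0.0, -0.001, -1.0]]
contact_force: [-0.2, -0.4, 0.4]
gripper_width: 0.3
time_s: 18.35
eef_pos: [558.7, 7.2, 102.5]
ee_rot: [[0.024, -1.0, 0.001], [-1.0, -0.024, 0.0], [-0.0, -0.001, -1.0]]
contact_force: [0.2, -0.6, 0.2]
gripper_width: 0.9
time_s: 19.73
eef_pos: [492.4, 5.5, 192.2]
ee_rot: [[0.024, -1.0, -0.0], [-1.0, -0.024, 0.0], [-0.0, 0.0, -1.0]]
contact_force: [0.3, -0.7, 0.7]
gripper_width: 0.5
ring_nip 14.703861111111111
pen 23.774035087719298
tiles 22.666978557504873
```

View pics/w7.png

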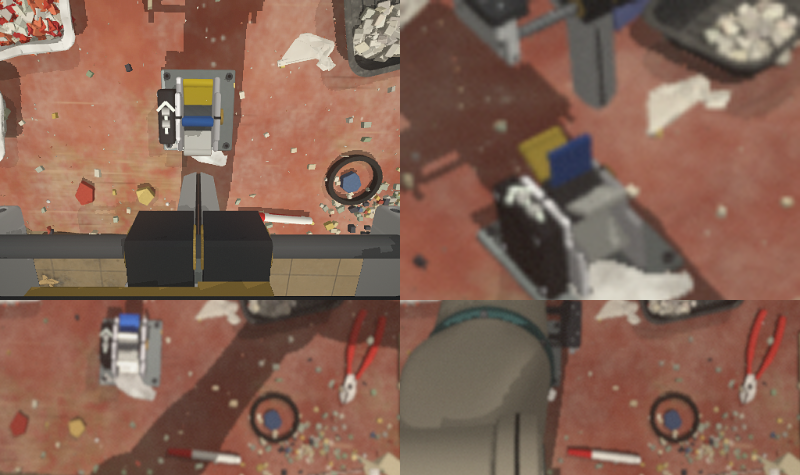

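Blue is now upright at the index lines (wrist 198,121), with yellow ahead and white behind. The ring, marker and nippers lie where they were, and the finger is clear, so I'm handing in.

```bash
python3 -c "
from plant import robot
print(robot.hand_in(), robot.get_state()['time_s'])"
```

```text
the job is handed in; nothing more can be done
the job is handed in; nothing more can be done
```

The blue fin is upright at the index lines, matching the blue glass in the ring. I handed the job in at about 20 s.

- **Clicks:** the wheel started on white at -1.047. I gave it five forward flicks with the shut fingertip, 66 mm each with the tip about 18 mm below the fin top, and each gave one click. The pictures after each one showed white, white, red, yellow, then blue upright.
- **Final check:** the last wrist and scene pictures show blue upright, yellow leaning ahead and white behind. They were taken about a second after the finger left, and the finger is about 70 mm above the fin top and behind it. Force readings at the end of each move were at most about 2 N.
- **Bystanders:** the ring with the blue glass, the marker and the nippers look unmoved in the top view. The arm hides the red and yellow pieces there, but the wrist view shows both lying apart from the wheel and well off the arm's path. The numeric before/after image comparison was no use because the arm and its shadow had moved, so this check is by eye only.

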